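# Push the loaded tray home under the counter riser and close its catch

### The job

Slide the wooden tray with the bowl in it along the worktop and in under the low counter riser, centred between the legs to about a centimetre and square to it, pressing its front ledge gently until you feel it meet the hidden stop at the back; leave it there. Then slide the catch on the riser's front edge all the way across to its end stop, so that it hangs in front of the tray. Do not lift the tray or let the bowl touch the riser, and leave the timer and the tin beside it where they are.

Things in the scene. Friction and masses are not known exactly. Their poses are not given: they have to be found in the camera images.
- riser: Low counter riser, fixed: wooden plank 185 deep (x), 320 wide (y), 16 thick on four dark steel legs (inner faces at y = +-146 mm); underside 75, top 91 mm above the worktop. Origin on the worktop below the middle of the plank's front edge; +x goes in under it, +y to the catch's open side. A pepper mill and a salt shaker stand fixed on it near the rear edge.
- mouth (a point): Middle of the lower front edge of the riser's plank, 75 mm above the worktop, axes as the riser's. Behind it, out of sight, a rigid unyielding stop bar (230 wide, 7 to 37 mm above the worktop) lies across, its front face anywhere from 140 to 162 mm behind this edge, different every time: it must be found by feel.
- tray: Loose low dark wooden tray, about 0.45 kg, outer 130 long (x), 180 wide (y), 24 high, walls 7, floor 6 thick. Origin at the centre of its underside; +x to its rear, which goes in first. A solid ledge 80 wide, 32 high juts 40 mm from the middle of its front. Sliding tray and bowl takes 2 to 7 N, briefly 10 to start it. Against the stop, its origin is 75 to 97 mm behind the riser's front edge.
- ledge (a point): Centre of the tray ledge's upright front face, the place to push: 105 mm in front of the tray's origin, 16 mm above the worktop, axes as the tray's. With the tray home this face is only 8 to 30 mm in front of the plank's front edge, so an upright gripper may strike the plank: tilt it, fingertips forward.
- bowl: Green round bowl, 124 mm across, 56 high, about 0.2 kg, standing loose in the tray; origin at the centre of its underside. Its rim is 62 mm above the worktop, 13 mm below the riser's underside.
- catch (a joint): Travel of the sliding catch in m: starts near 0 (open, at the +y end, hanging clear of the tray's way), 0.060 at its end stop (closed). It slides in the riser's -y direction with about 2.5 N of friction and stays where it is left.
- catch_grip (a point): Centre of the catch's steel grip, a block 18 (x), 40 (y), 32 (z) mm on the plank's front edge, centre 115 mm above the worktop, 6 mm behind the edge; riser y = +128 mm at joint 0, +68 mm closed. Its steel tab, 14 wide, hangs 4 to 10 mm in front of the edge, down to 14 mm above the worktop.
- timer: Round cream and black kitchen timer, 67 across, 54 high, loose on the worktop at one side; bystander. Origin at the centre of its underside.
- tin: Short tin, 75 across, 58 high, loose on the worktop at the other side; bystander. Origin at the centre of its underside.
There are look-alikes about, which are no part of the job. What is shaped like the bowl but purple is not meant.

How it is judged (in metres and radians):
On the way, in this order (a step that is already met when the one before it is completed fails the run):
1. the tray lies square and centred under the riser (15 mm, 7 degrees) and is pressed against the hidden rear stop with more than 2 N (y of tray in the frame of riser between -0.015 and 0.015 m and angle between the x axis of tray and the x axis of riser, either way round below 0.12 rad and x of tray in the frame of riser above 0.07 m and contact force between tray and riser above 2 N), for 0.1 s.
2. the catch is at its closed end stop (within 4 mm) (value of joint catch above 0.056 m), for 0.2 s.
At the end, for the whole second after the job is handed in: The tray, once pressed on the stop, lies flat and still under the riser: origin 70 mm or more behind the front edge, within 15 mm of the middle, 7 degrees of square. Catch within 4 mm of its closed end. Bowl upright and still in the tray, within 60 mm of its centre (y of tray in the frame of riser between -0.015 and 0.015 m and angle between the x axis of tray and the x axis of riser, either way round below 0.12 rad and x of tray in the frame of riser above 0.07 m and value of joint catch above 0.056 m and horizontal distance between bowl and tray below 0.06 m and angle between bowl's own z axis and vertical below 0.12 rad and height (world z) of bowl below 0.02 m and height (world z) of tray below 0.005 m and linear speed of each of tray, bowl below 0.01 m/s); the robot touches nothing.
It fails at once if the tray or the stop is forced: more than 35 N between tray and riser (contact force between tray and riser above 35 N).
It fails at once if the bowl touches the riser (contact force between bowl and riser above 0.5 N).
It fails at once if the tray is lifted more than 25 mm or tipped more than 15 degrees (height (world z) of tray above 0.025 m or angle between tray's own z axis and vertical above 0.26 rad).
It fails at once if the timer or the tin is moved more than 30 mm (distance of any of timer, tin from where it was at the start of the episode above 0.03 m).
It also fails if it takes over 72 s, if anything falls off the work surface, if the arm or the gripper's body presses on something with over 40 N, if the wrist force passes 120 N, or if a joint passes its speed limit or range.

### The arm

A 6-joint arm with a two-finger parallel gripper is mounted at the origin on a cart in front of the work surface, level with it; the furniture and walls round the work are solid. World frame = base frame: x ahead of the robot, y to its left, z up, the work surface at z = 0. Lengths are in m, angles in degrees, forces in N, time in s.
With the tool pointing down it reaches from about 0.375 to 0.9 m from the base axis. Payload 3.1 kg.
Tool frame: the origin (TCP) lies on the centre line of the jaws, within the pads' length; the fingertips stand 25 mm ahead of it and the grasp point (between the pads) lies 6 mm ahead of it; z points along the fingers, y is the line along which they close (so a half turn about z gives the same grasp; the last joint's range is limited). The gripper opens to 87 mm and grips with 3 to 60 N. Pads are 19 mm wide; open, the fingers measure 117 mm over their backs; the gripper's body (75 mm by 190 mm) begins 51 mm behind the grasp point.
Start: joints at [-74.399, 30.224, 82.088, -0, 67.689, -10.227], TCP at [0.272, -0.563, 0.248] pointing down, gripper open.
Joint ranges: [-176.69, 176.69], [-43.24, 126.21], [12.49, 139.97], [-82, 262], [0, 151.66], [-163.58, 163.58]. Speed limits (degrees/s): [159.86, 159.86, 180, 180, 180, 180].

### API

Orientations are given as a 3x3 rotation matrix whose columns are the frame's x, y, z axes.
In Python, from rig import read_state, capture, camera_params, hand_in gives the robot as it stands.
- The arm moves only by the tool apply_moves, never from a script. Its argument "rows" is a list of rows, each an object of numbers: "x", "y", "z": the shift along the tool's x, y, z in mm; "rx", "ry", "rz": the turn, a rotation vector about the tool's x, y, z in units of 6 degrees (1.0 is 6 degrees); "claw": the closure in counts, from 0 (fully open) to 255 (shut). A call has 1 to 10 rows; each row is the pose to reach, as a shift and turn from the pose commanded when the call began, along the tool's axes at that moment; what a row does not reach only later rows make up. A row lasts 1/8 s, in which the tool goes at most 62.5 mm and 10.7 degrees, less where a joint would pass 70% of its speed; a pose out of reach is approached as far as the arm can. A call with a gripper value outside its range is refused whole. The fingers move at their own pace and stop on an object; the grip force is fixed at half the most. Time passes only in rows, so rows that repeat a pose let the fingers close. It gives the time, the measured TCP pose, the force, the opening and the grip force at its end, in the units of the state.
- read_state(): the state, without advancing time (a new reading comes with each control period).
- capture(name): name is "scene" or "top" or "wrist"; returns (picture, depth): 400x640x3 uint8, red, green, blue; 400x640 float32, m along the optical axis (not along the pixel's ray), 0 where there is no reading.
- camera_params(name): a dict with "fx", "fy", "cx", "cy" (pixels), "D" ([k1, k2, p1, p2, k3] as OpenCV has them; the pictures are not rectified), "xyz" and "orientation" of the camera in the world. Camera axes: x right, y up, looking along -z (the intrinsics and any distortion apply to the point x, -y, -z); pixel columns grow to the right and rows downward; lengths in m; the calibration is good to about 2 mm. A picture is of the moment at which its call begins: read the wrist's pose just before it. camera_params takes no time and is no camera call; for the wrist camera it gives the pose at the moment of the call.
- hand_in(): hands the job in; it is judged then, once.
The state is a dict: "time_s": time; "joint_positions": joint angles; "qvel": joint speeds; "tau": joint torques, N m; "position": TCP position; "tcp_rot": TCP orientation; "force": force on the tool from outside, world axes, zero at the start; "moment": the same for the moment, N m; "opening": opening from 0.0 (shut) to 1.0 (fully open); "grasp_force": force on a finger pad.
Only numpy, scipy, OpenCV 4.12 (cv2) and the standard library are available. Lean on these libraries where they do the work, as an engineer would, in place of code of your own. Each camera call takes 0.05 s, during which the arm holds its last target. There are 200 camera calls.

## Working session

There is one attempt and no reset: what is moved stays moved. The work goes in short steps, Python scripts to look and compute and a tool call to move; the robot and the scene stay as the last step left them, time stands still between calls to the robot, and variables do not carry over. Pictures are saved under pics/ and viewed, at most 10 in all, crops included, and the job is handed in when it is done.

Besides the shell and the picture viewer there is one more tool, called after ">>>" as name(argument=value, ...) on one line, values as JSON. apply_moves: Moves the arm, as the interface text tells. Its arguments: {"type":"object","properties":{"rows":{"type":"array"}},"required":["rows"]}

```bash
mkdir -p pics
cat > h.py <<'E'
import numpy as np, cv2
from rig import read_state, capture, camera_params, hand_in
def cap(n):
    p=camera_params(n); a,d=capture(n); return a,d,p
def cloud(d,p):
    h,w=d.shape; u,v=np.meshgrid(np.arange(w),np.arange(h))
    K=np.array([[p['fx'],0,p['cx']],[0,p['fy'],p['cy']],[0,0,1]])
    q=cv2.undistortPoints(np.stack([u,v],-1).reshape(-1,1,2).astype(np.float64),K,np.array(p['D'],float)).reshape(h,w,2)
    c=np.stack([q[...,0]*d,-q[...,1]*d,-d],-1)
    return c@np.array(p['orientation']).T+np.array(p['xyz'])
def save(n,a): cv2.imwrite('pics/'+n,cv2.cvtColor(a,cv2.COLOR_RGB2BGR))
E
python3 - <<'E'
from h import *
for n in('scene','top'):
    a,d,p=cap(n); save(n+'0.png',a); np.savez(n+'0.npz',a=a,P=cloud(d,p),d=d); print(n,p['xyz'],np.round(p['orientation'],2).tolist())
print(read_state())
E
```

```text
scene [-0.1682021   0.63082281  0.87323438] [[-0.66, 0.48, -0.58], [-0.75, -0.41, 0.52], [0.01, 0.78, 0.63]]
top [ 0.25066862 -0.01284279  1.47653808] [[0.13, 0.97, -0.22], [-0.99, 0.13, -0.02], [0.01, 0.22, 0.98]]
{'time_s': 0.1, 'joint_positions': array([-7.43988245e+01,  3.02738035e+01,  8.21484820e+01, -1.40856349e-03,
        6.76886315e+01, -1.02271519e+01]), 'qvel': array([ 0.00750266, -0.19103361, -0.17126673, -0.03575958,  0.01857393,
       -0.06763319]), 'tau': array([-5.39017001e-04, -4.40986311e+01, -1.77151161e+01,  6.34898501e-02,
        5.33928804e-02, -3.31117576e-05]), 'position': array([ 0.27215491, -0.56196377,  0.2466708 ]), 'tcp_rot': array([[ 9.00099492e-01,  4.35684073e-01, -5.42536183e-04],
       [ 4.35684292e-01, -9.00097630e-01,  1.85842477e-03],
       [ 3.21350539e-04, -1.90914168e-03, -9.99998126e-01]]), 'force': array([0.60162789, 0.60866506, 0.49589359]), 'moment': array([ 0.04574028,  0.01832199, -0.03848831]), 'grasp_force': 0.0, 'opening': 1.0012625326060896}
```

View pics/scene0.png

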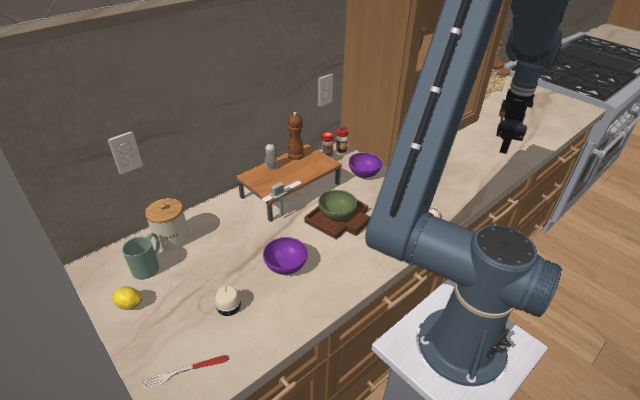

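View pics/top0.png

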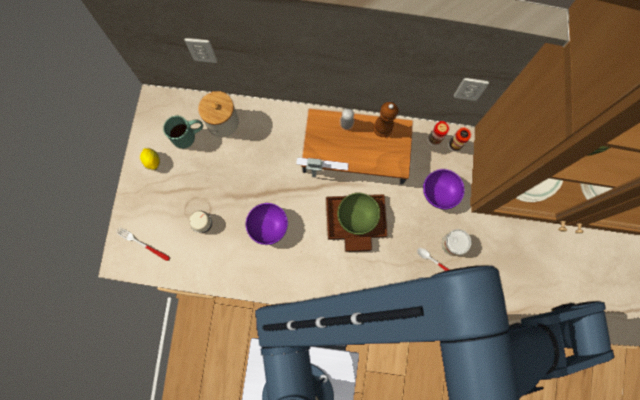

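Look-alikes seen in the top view: the green bowl in the tray is at (358,215), with the ledge at (357,243). Two purple decoys are at (266,224) and (443,189). The timer is at (200,221), the tin at (458,242) and the riser at (357,145), with its catch at (320,165). I choose the green bowl in the dark tray. Next I measure and check a close crop.

Run:
```python
from h import *
z=np.load('top0.npz');a=z['a'];P=z['P'];Z=P[...,2];hsv=cv2.cvtColor(a,cv2.COLOR_RGB2HSV)
H,S,V=[hsv[...,i].astype(int) for i in range(3)]
u,v=np.meshgrid(np.arange(640),np.arange(400))
def rect(m,n):
    m=cv2.morphologyEx(m.astype(np.uint8),cv2.MORPH_OPEN,np.ones((2,2),np.uint8))>0
    q=P[m][:,:2]; r=cv2.minAreaRect((q*1000).astype(np.float32)); print(n,m.sum(),'z',np.median(Z[m]),r, cv2.boxPoints(r).round(0).tolist())
roi=(u>295)&(u<418)&(v>100)&(v<190)
rect(roi&(abs(Z-.091)<.008)&(H<20)&(S>110),'plank')
roi=(u>320)&(u<395)&(v>190)&(v<256)
for lo,hi in((.015,.03),(.026,.042)):
  rect(roi&(Z>lo)&(Z<hi)&(H<25)&(V<140)&(P[...,0]<9),'tray %g'%lo)
led=(u>343)&(u<373)&(v>236)&(v<254)&(Z>.02)&(V<140)
rect(led,'ledge')
g=roi&(H>28)&(H<60)&(S>60)&(Z>.052); q=(P[g][:,:2]*1000).astype(np.float32);print('bowl',cv2.minEnclosingCircle(q),np.percentile(Z[g],[5,95]))
for n,(x,y) in dict(timer=(200,221),tin=(458,242)).items():
    m=(abs(u-x)<18)&(abs(v-y)<18)&(Z>.03); print(n,np.median(P[m],0), P[m].min(0),P[m].max(0))
m=(u>290)&(u<352)&(v>150)&(v<180)&(Z>.1);print('catch',P[m].min(0),P[m].max(0),np.median(P[m],0),m.sum())
c=a[95:260,290:480]; save('crop0.png',cv2.resize(c,None,fx=4,fy=3.6,interpolation=cv2.INTER_CUBIC))
```

```text
plank 5166 z 0.09046411978189906 ((562.986083984375, -112.26234436035156), (596.8350830078125, 347.6522521972656), 6.770947456359863) [[246.0, 25.0], [287.0, -320.0], [880.0, -250.0], [839.0, 96.0]]
tray 0.015 375 z 0.020756685501951866 ((438.9051513671875, -106.95983123779297), (373.5907897949219, 193.8914794921875), 0.8643051981925964) [[251.0, -13.0], [254.0, -207.0], [627.0, -201.0], [624.0, -7.0]]
tray 0.026 344 z 0.030854554523122912 ((386.401123046875, -61.713340759277344), (78.28207397460938, 277.7022705078125), 54.45585250854492) [[251.0, -13.0], [477.0, -174.0], [522.0, -111.0], [296.0, 51.0]]
ledge 372 z 0.030627825443165113 ((386.4415588378906, -62.02471160888672), (80.05853271484375, 277.4946594238281), 53.99466323852539) [[251.0, -13.0], [475.0, -176.0], [522.0, -111.0], [298.0, 52.0]]
bowl ((427.6787109375, -74.10428619384766), 187.3114471435547) [0.0535103  0.06756878]
timer [0.46335837 0.35884772 0.05015379] [ 0.25066862 -0.01284279  0.0321103 ] [0.49518017 0.39250181 1.47653808]
tin [ 0.50451021 -0.40473973  0.05389389] [ 0.25066862 -0.44399021  0.03064863] [ 0.54270682 -0.01284279  1.47653808]
catch [ 0.25066862 -0.04941892  0.100126  ] [0.68206275 0.09292982 1.47653808] [0.66435337 0.04191186 0.12796516] 140
```

View pics/crop0.png

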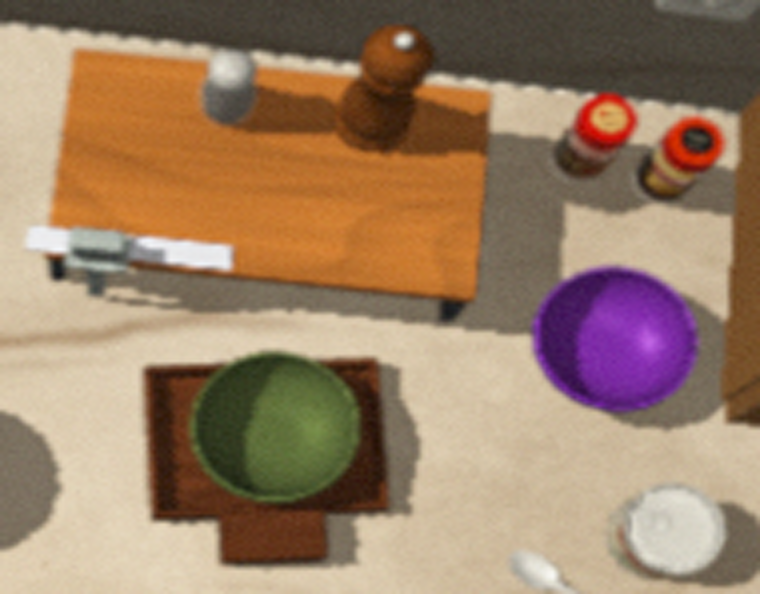

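The crop shows the green bowl in the dark tray, with the ledge toward the robot and the catch at the left (open) end of the riser's front edge. Missing-depth pixels spoiled the fits, so I redo them with known heights.

```bash
cat >> h.py <<'E'
def onplane(p,z,shape=(400,640)):
    d=np.ones(shape); C=np.array(p['xyz']); R=cloud(d,p)-C
    return C+R*((z-C[2])/R[...,2])[...,None]
def rect(m,Q,n):
    k,l,st,_=cv2.connectedComponentsWithStats(m.astype(np.uint8)); m=l==1+st[1:,4].argmax()
    r=cv2.minAreaRect((Q[m][:,:2]*1000).astype(np.float32)); print(n,m.sum(),np.round(r[0],1),np.round(r[1],1),round(r[2],2), cv2.boxPoints(r).round(0).tolist())
E
python3 - <<'E'
from h import *
p=camera_params('top')
z=np.load('top0.npz');a=z['a'];P=z['P'];Z=P[...,2].copy();Z[z['d']<=0]=-9;hsv=cv2.cvtColor(a,cv2.COLOR_RGB2HSV)
H,S,V=[hsv[...,i].astype(int) for i in range(3)]
u,v=np.meshgrid(np.arange(640),np.arange(400))
roi=(u>295)&(u<418)&(v>100)&(v<190)
rect(roi&(abs(Z-.091)<.01)&(H<20)&(S>110),onplane(p,.091),'plank')
roi=(u>320)&(u<395)&(v>190)&(v<256)
led=(u>343)&(u<373)&(v>238)&(v<254)&(Z>.025)&(Z<.045)
rect(led,onplane(p,.032),'ledge')
m=(u>320)&(u<395)&(v>180)&(v<260)&(Z>.012)
rect(m&(v<238),onplane(p,.024),'tray')
g=roi&(H>28)&(H<60)&(S>60)&(Z>.04); q=(onplane(p,.062)[g][:,:2]*1000).astype(np.float32);print('bowl',cv2.minEnclosingCircle(q))
for n,(x,y) in dict(timer=(200,221),tin=(458,242)).items():
    m=(abs(u-x)<18)&(abs(v-y)<18)&(Z>.03); print(n,np.median(P[m],0), P[m].min(0),P[m].max(0))
m=(u>290)&(u<352)&(v>150)&(v<180)&(Z>.115);print('catch',P[m].min(0),P[m].max(0),np.median(P[m],0),m.sum())
# front edge of plank: per column lowest orange pixel right of catch
Q=onplane(p,.091);pts=[]
for c in range(352,402):
    r=np.where(roi[:,c]&(H[:,c]<20)&(S[:,c]>110)&(abs(Z[:,c]-.091)<.012))[0]
    if len(r): pts.append(Q[r.max(),c,:2])
vx,vy,x0,y0=cv2.fitLine(np.array(pts,np.float32),cv2.DIST_HUBER,0,.01,.01).ravel();print('edge dir',vx,vy,x0,y0)
T=onplane(p,.024);pts=[]
for c in range(330,386):
    r=np.where((v[:,c]>180)&(v[:,c]<240)&(H[:,c]<15)&(V[:,c]<120)&(S[:,c]>90))[0]
    if len(r): pts.append(T[r.min(),c,:2])
vx,vy,x0,y0=cv2.fitLine(np.array(pts,np.float32),cv2.DIST_HUBER,0,.01,.01).ravel();print('tray rear dir',vx,vy,x0,y0)
E
```

```text
plank 5274 [754.7 -75. ] [185.9 318.3] 1.28 [[658.0, 82.0], [665.0, -236.0], [851.0, -232.0], [844.0, 86.0]]
ledge 301 [ 460.1 -115.4] [35.7 77.3] 7.72 [[437.0, -80.0], [448.0, -156.0], [483.0, -151.0], [473.0, -75.0]]
tray 1763 [551.2 -99.1] [135.2 180. ] 7.87 [[472.0, -19.0], [497.0, -198.0], [630.0, -179.0], [606.0, -1.0]]
bowl ((549.5459594726562, -102.9040298461914), 62.29581832885742)
timer [0.4636803  0.35915241 0.05011661] [0.43423227 0.33297808 0.0321103 ] [0.49518017 0.39250181 0.06082338]
tin [ 0.50469054 -0.40501579  0.0538379 ] [ 0.46978008 -0.44399021  0.03064863] [ 0.54270682 -0.36898927  0.06499436]
catch [0.65862698 0.02370035 0.11551832] [0.67792869 0.06247635 0.13775669] [0.66653308 0.04333857 0.12898001] 99Traceback (most recent call last):
  File "<stdin>", line 22, in <module>
cv2.error: OpenCV(4.12.0) /io/opencv/modules/imgproc/src/linefit.cpp:618: error: (-215:Assertion failed) npoints2 >= 0 || npoints3 >= 0 in function 'fitLine'
```

```bash
cat >> h.py <<'E'
from scipy.spatial.transform import Rotation as Ro
def pose(G,yaw,tilt):
    h=np.array([np.cos(np.radians(yaw)),np.sin(np.radians(yaw)),0]);t=np.radians(tilt);k=np.array([0,0,1.])
    z=np.sin(t)*h-np.cos(t)*k; x=np.cos(t)*h+np.sin(t)*k; R=np.stack([x,np.cross(z,x),z],1)
    return R,np.array(G,float)-.006*z
def rel(R0,p0,R,p): return np.round(R0.T@(p-p0)*1000,1).tolist(), np.round(Ro.from_matrix(R0.T@R).as_rotvec(degrees=True)/6,3).tolist()
def go(G,yaw,tilt):
    s=read_state(); print(rel(s['tcp_rot'],s['position'],*pose(G,yaw,tilt)))
def st():
    s=read_state(); R=s['tcp_rot']; z=R[:,2]
    print('t',round(s['time_s'],2),'G',np.round((s['position']+.006*z)*1000,1),'yaw',round(np.degrees(np.arctan2(R[1,0],R[0,0])),2),'tilt',round(np.degrees(np.arctan2(np.hypot(*z[:2]),-z[2])),2),'F',s['force'].round(1),'M',s['moment'].round(2),'op',round(s['opening'],3),'g',round(s['grasp_force'],1),'q',s['joint_positions'].round(0))
E
python3 -c "
from h import *
go([.43,-.119,.16],7.8,50)"
```

```text
([330.7, -331.2, 83.6], [-1.328, 8.262, 2.803])
```

>>> apply_moves(rows=[{"x":330.7,"y":-331.2,"z":83.6,"rx":-1.328,"ry":8.262,"rz":2.803},{"x":330.7,"y":-331.2,"z":83.6,"rx":-1.328,"ry":8.262,"rz":2.803},{"x":330.7,"y":-331.2,"z":83.6,"rx":-1.328,"ry":8.262,"rz":2.803},{"x":330.7,"y":-331.2,"z":83.6,"rx":-1.328,"ry":8.262,"rz":2.803},{"x":330.7,"y":-331.2,"z":83.6,"rx":-1.328,"ry":8.262,"rz":2.803},{"x":330.7,"y":-331.2,"z":83.6,"rx":-1.328,"ry":8.262,"rz":2.803},{"x":330.7,"y":-331.2,"z":83.6,"rx":-1.328,"ry":8.262,"rz":2.803},{"x":330.7,"y":-331.2,"z":83.6,"rx":-1.328,"ry":8.262,"rz":2.803},{"x":330.7,"y":-331.2,"z":83.6,"rx":-1.328,"ry":8.262,"rz":2.803},{"x":330.7,"y":-331.2,"z":83.6,"rx":-1.328,"ry":8.262,"rz":2.803}])

```text
validation failed for argument at $.ro...
```

Run:
```python
from h import *
st()
a,d,p=cap('wrist'); save('w1.png',a); np.savez('w1.npz',a=a,d=d,P=cloud(d,p)); print(p)
```

```text
t 0.1 G [ 272.2 -562.   240.7] yaw 25.83 tilt 0.11 F [0.6 0.6 0.5] M [ 0.05  0.02 -0.04] op 1.001 g 0.0 q [-74.  30.  82.  -0.  68. -10.]
{'fx': 339.66451875698004, 'fy': 339.66451875698004, 'cx': 319.134002077471, 'cy': 202.1248412994447, 'D': array([0.01323277, 0.        , 0.        , 0.        , 0.        ]), 'xyz': array([ 0.34233592, -0.52896919,  0.38295822]), 'orientation': array([[ 4.35462052e-01,  8.64670132e-01,  2.50436346e-01],
       [-9.00206608e-01,  4.18558727e-01,  1.20152636e-01],
       [-9.29922248e-04, -2.77766367e-01,  9.60648209e-01]])}
```

View pics/w1.png

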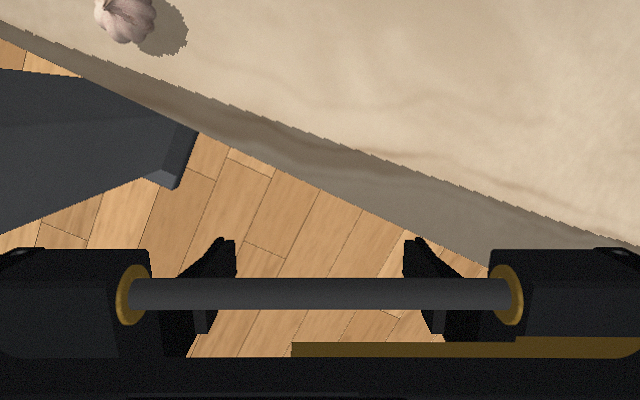

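The move was refused before anything moved. The picture shows the gripper still off the counter edge at the start pose. I try again with all fields given.

>>> apply_moves(rows=[{"x":330.7,"y":-331.2,"z":83.6,"rx":-1.328,"ry":8.262,"rz":2.803,"claw":0},{"x":330.7,"y":-331.2,"z":83.6,"rx":-1.328,"ry":8.262,"rz":2.803,"claw":0},{"x":330.7,"y":-331.2,"z":83.6,"rx":-1.328,"ry":8.262,"rz":2.803,"claw":0},{"x":330.7,"y":-331.2,"z":83.6,"rx":-1.328,"ry":8.262,"rz":2.803,"claw":0},{"x":330.7,"y":-331.2,"z":83.6,"rx":-1.328,"ry":8.262,"rz":2.803,"claw":0},{"x":330.7,"y":-331.2,"z":83.6,"rx":-1.328,"ry":8.262,"rz":2.803,"claw":0},{"x":330.7,"y":-331.2,"z":83.6,"rx":-1.328,"ry":8.262,"rz":2.803,"claw":0},{"x":330.7,"y":-331.2,"z":83.6,"rx":-1.328,"ry":8.262,"rz":2.803,"claw":0},{"x":330.7,"y":-331.2,"z":83.6,"rx":-1.328,"ry":8.262,"rz":2.803,"claw":0},{"x":330.7,"y":-331.2,"z":83.6,"rx":-1.328,"ry":8.262,"rz":2.803,"claw":0}])

```text
time_s: 1.4
position: [0.4415, -0.1314, 0.1691]
tcp_rot: [[0.644, 0.145, 0.751], [0.091, -0.989, 0.113], [0.759, -0.004, -0.651]]
force: [0.0, -1.0, 0.3]
opening: 0.996
grasp_force: 0.0
```

Run:
```python
from h import *
a,d,p=cap('wrist'); st(); save('w2.png',a); np.savez('w2.npz',a=a,d=d,P=cloud(d,p)); print(p['xyz'])
```

```text
t 1.45 G [ 445.7 -131.8  165.3] yaw 7.92 tilt 49.42 F [-0.4 -0.9 -1. ] M [-0.03  0.47 -0.02] op 0.999 g 0.0 q [-58.  36. 140. 110.  48. -84.]
[ 0.38899801 -0.13996489  0.31557035]
```

View pics/w2.png

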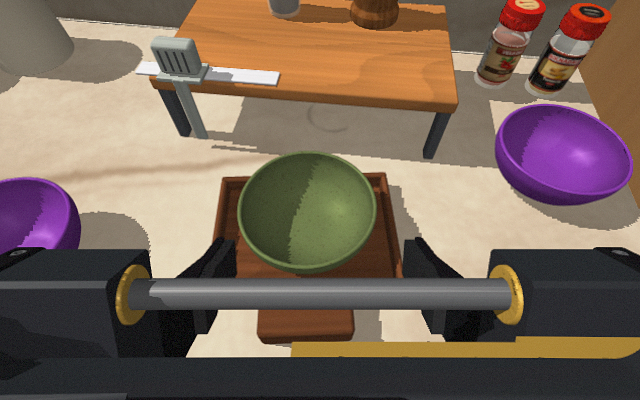

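The close view shows the green bowl in the tray at (307,212), the ledge at (306,323) and the catch at (177,65). J3 is at its limit (140), so this pose is too near for this tilt. I refine the tray pose from this view.

Run:
```python
from h import *
z=np.load('w2.npz');a=z['a'];P=z['P'];d=z['d'];Z=P[...,2].copy();Z[(d<=.2)]=-9
hsv=cv2.cvtColor(a,cv2.COLOR_RGB2HSV);H,S,V=[hsv[...,i].astype(int) for i in range(3)]
u,v=np.meshgrid(np.arange(640),np.arange(400))
br=((H<14)|(H>172))&(S>110)&(V<170)&(u>190)&(u<420)&(v>160)&(v<350)
def q(m,n): print(n,m.sum(),np.round(P[m].min(0)*1000),np.round(P[m].max(0)*1000),np.round(np.median(P[m],0)*1000))
def r2(m,n):
    k=(P[m][:,:2]*1000).astype(np.float32); r=cv2.minAreaRect(k); print(n,len(k),np.round(r[0],1),np.round(r[1],1),round(r[2],2),cv2.boxPoints(r).round().tolist())
top=br&(abs(Z-.024)<.004)&(v<290); r2(top,'tray rim'); q(top,'rim')
led=br&(v>300)&(abs(Z-.032)<.005); r2(led,'ledgetop'); q(led,'led')
face=br&(v>300)&(Z<.026)&(Z>-1); q(face,'face')
# side edges of ledge top rows, tray sides
for r in (314,320,326,332):
    c=np.where(br[r])[0]; 
    if len(c): print(r,c.min(),c.max(),np.round(P[r,c.min()+2]*1000),np.round(P[r,c.max()-2]*1000))
for r in (185,195,205,215,225,240,255,265):
    c=np.where(br[r])[0]; print(r,np.round(P[r,c.min()+2]*1000),np.round(P[r,c.max()-2]*1000))
```

```text
tray rim 1177 [ 553.5 -100.3] [121.2 178.3] 10.42 [[478.0, -24.0], [510.0, -199.0], [629.0, -177.0], [597.0, -2.0]]
rim 1177 [ 510. -197.   20.] [627.  -3.  25.] [ 568. -175.   23.]
ledgetop 2496 [ 456.3 -117.6] [21.4 78.8] 8.02 [[440.0, -80.0], [451.0, -158.0], [472.0, -155.0], [461.0, -77.0]]
led 2496 [ 441. -157.   27.] [472. -77.  33.] [ 456. -116.   31.]
face 389 [ 440. -157.    4.] [455. -83.  26.] [ 447. -119.   17.]
314 258 352 [458. -80.  31.] [ 468. -153.   32.]
320 258 353 [453. -81.  30.] [ 464. -154.   31.]
326 258 353 [448. -82.  31.] [ 459. -155.   30.]
332 257 352 [444. -82.  30.] [ 455. -154.   29.]
185 [585.  -7.  24.] [ 609. -177.   24.]
195 [573. -10.  24.] [ 597. -180.   24.]
205 [561. -11.  23.] [ 585. -181.   23.]
215 [549. -14.  23.] [ 574. -184.   22.]
225 [538. -15.  23.] [ 563. -186.   23.]
240 [458. -77. 163.] [ 546. -189.   23.]
255 [517. -39.   5.] [ 531. -192.   23.]
265 [507. -42.   5.] [ 521. -195.   23.]
```

```bash
python3 -c "
from h import *
go([.4515,-.1172,.062],8,50)"
```

```text
([-73.5, -13.3, 73.2], [-0.046, 0.097, -0.009])
```

>>> apply_moves(rows=[{"x":-50,"y":-13.3,"z":50,"rx":-0.046,"ry":0.097,"rz":0,"claw":0},{"x":-50,"y":-13.3,"z":50,"rx":-0.046,"ry":0.097,"rz":0,"claw":0},{"x":-50,"y":-13.3,"z":50,"rx":-0.046,"ry":0.097,"rz":0,"claw":0},{"x":-50,"y":-13.3,"z":50,"rx":-0.046,"ry":0.097,"rz":0,"claw":0}])

```text
time_s: 1.95
position: [0.4578, -0.1267, 0.1023]
tcp_rot: [[0.638, 0.144, 0.756], [0.091, -0.99, 0.112], [0.764, -0.002, -0.645]]
force: [-0.0, 0.4, -1.1]
opening: 1.001
grasp_force: 0.0
```

```bash
python3 -c "
from h import *
st();go([.4515,-.1172,.062],8,50)"
```

```text
t 1.95 G [ 462.4 -126.    98.4] yaw 8.15 tilt 49.85 F [-0.   0.4 -1.1] M [-0.05  0.46  0.04] op 1.001 g 0.0 q [ -55.   51.  140.  124.   55. -101.]
([-34.0, -10.3, 16.2], [-0.053, 0.025, 0.016])
```

```bash
python3 -c "
from h import *
go([.4515,-.1172,.075],8,25)"
```

```text
([-21.5, -10.3, 8.4], [-0.049, -4.141, 0.027])
```

>>> apply_moves(rows=[{"x":-10,"y":-10.3,"z":0,"rx":-0.049,"ry":-4.141,"rz":0,"claw":0},{"x":-21.5,"y":-10.3,"z":8.4,"rx":-0.049,"ry":-4.141,"rz":0,"claw":0},{"x":-21.5,"y":-10.3,"z":8.4,"rx":-0.049,"ry":-4.141,"rz":0,"claw":0},{"x":-21.5,"y":-10.3,"z":8.4,"rx":-0.049,"ry":-4.141,"rz":0,"claw":0},{"x":-21.5,"y":-10.3,"z":8.4,"rx":-0.049,"ry":-4.141,"rz":0,"claw":0},{"x":-21.5,"y":-10.3,"z":8.4,"rx":-0.049,"ry":-4.141,"rz":0,"claw":0}])

```text
time_s: 2.7
position: [0.4485, -0.1164, 0.0795]
tcp_rot: [[0.898, 0.142, 0.417], [0.129, -0.99, 0.06], [0.422, -0.001, -0.907]]
force: [-0.3, -0.7, 0.4]
opening: 1.002
grasp_force: 0.0
```

```bash
python3 -c "
from h import *
st();go([.4515,-.1172,.025],8,25)
a,d,p=cap('wrist');save('w3.png',a)"
```

```text
t 2.7 G [ 451.  -116.1   74. ] yaw 8.16 tilt 24.94 F [-0.3 -0.7  0.4] M [-0.03  0.31 -0.03] op 1.002 g 0.0 q [-40.  37. 129. 100.  19. -56.]
([-20.4, 1.2, 44.6], [-0.016, 0.01, 0.023])
```

View pics/w3.png

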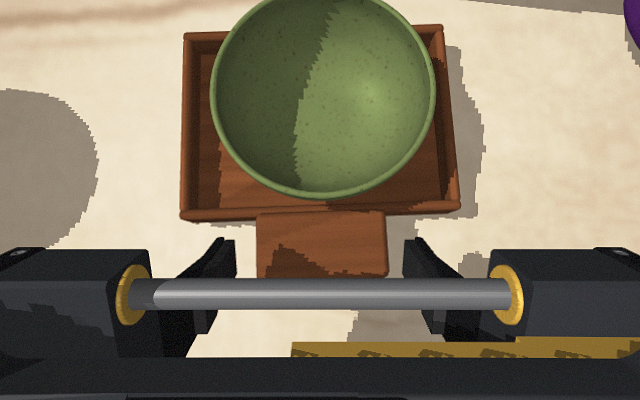

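The gripper straddles the ledge, with the ledge at columns 257–387 and the pads at 236–403. The tray edges look slightly rotated, so I compute its yaw from the corners.

Run:
```python
from h import *
p=camera_params('wrist');Q=onplane(p,.024)*1000
c=[(184,34),(443,25),(181,215),(459,206)]
W=[Q[v,u,:2] for u,v in c];print(np.round(W,1))
for i,j in((0,1),(2,3)):
    e=W[i]-W[j];print('yaw by y-edge',np.degrees(np.arctan2(-e[0],e[1])),'mid',(W[i]+W[j])/2,np.linalg.norm(e))
for i,j in((0,2),(1,3)):
    e=W[i]-W[j];print('yaw x-edge',np.degrees(np.arctan2(e[1],e[0])),np.linalg.norm(e))
Q=onplane(p,.032)*1000
print(Q[276,257],Q[273,387],Q[213,257],Q[211,385])
```

```text
[[ 594.1   -3.7]
 [ 625.4 -176.2]
 [ 473.1  -26.4]
 [ 503.2 -197.1]]
yaw by y-edge 10.29712983498881 mid [609.76639736 -89.97133453] 175.35293043893023
yaw by y-edge 10.009109605117192 mid [ 488.16290714 -111.75607553] 173.41514346737227
yaw x-edge 10.60751434844493 123.104967650323
yaw x-edge 9.708782493809453 123.98143495235531
[443.78118414 -80.80931304  32.        ] [ 456.23352987 -155.6678467    32.        ] [480.25371359 -74.52588072  32.        ] [ 492.33324319 -150.4316776    32.        ]
```

```bash
python3 -c "
from h import *
go([.4515,-.1181,.026],10,25)"
```

```text
([-19.7, 2.3, 43.1], [0.117, 0.018, -0.283])
```

>>> apply_moves(rows=[{"x":0,"y":2.3,"z":0,"rx":0.117,"ry":0,"rz":-0.283,"claw":0},{"x":-10,"y":2.3,"z":21.5,"rx":0.117,"ry":0,"rz":-0.283,"claw":0},{"x":-15,"y":2.3,"z":33,"rx":0.117,"ry":0,"rz":-0.283,"claw":0},{"x":-19.7,"y":2.3,"z":43.1,"rx":0.117,"ry":0,"rz":-0.283,"claw":0},{"x":-19.7,"y":2.3,"z":43.1,"rx":0.117,"ry":0,"rz":-0.283,"claw":0},{"x":-19.7,"y":2.3,"z":43.1,"rx":0.117,"ry":0,"rz":-0.283,"claw":0}])

```text
time_s: 3.5
position: [0.449, -0.1183, 0.0302]
tcp_rot: [[0.894, 0.174, 0.413], [0.157, -0.985, 0.075], [0.42, -0.002, -0.908]]
force: [-0.0, -0.3, 0.1]
opening: 1.002
grasp_force: 0.0
```

```bash
python3 -c "
from h import *
st()"
```

```text
t 3.5 G [ 451.5 -117.9   24.8] yaw 9.98 tilt 24.81 F [-0.  -0.3  0.1] M [-0.06  0.27  0.05] op 1.002 g 0.0 q [-41.  46. 129. 119.  22. -78.]
```

>>> apply_moves(rows=[{"x":0,"y":0,"z":0,"rx":0,"ry":0,"rz":0,"claw":60},{"x":0,"y":0,"z":0,"rx":0,"ry":0,"rz":0,"claw":60},{"x":0,"y":0,"z":0,"rx":0,"ry":0,"rz":0,"claw":60},{"x":0,"y":0,"z":0,"rx":0,"ry":0,"rz":0,"claw":60}])

```text
time_s: 4.0
position: [0.4493, -0.1184, 0.0305]
tcp_rot: [[0.894, 0.175, 0.414], [0.158, -0.985, 0.074], [0.42, -0.001, -0.907]]
force: [-1.9, -1.2, 5.3]
opening: 0.917
grasp_force: 30.0
```

Run:
```python
from h import *
st()
a=np.radians(1.28);X=np.array([np.cos(a),np.sin(a)]);Y=np.array([-X[1],X[0]]);O=np.array([.6617,-.0771])
for gx in(-.13,-.075):
    g=O+gx*X; print(g,end=' '); go([*g,.0248],1.28,24.8)
g=O-.15*X;go([*g,.0248],4,24.8)
```

```text
t 4.0 G [ 451.8 -117.9   25. ] yaw 10.03 tilt 24.85 F [-1.9 -1.2  5.3] M [-0.15  0.15  0.06] op 0.917 g 30.0 q [-41.  46. 129. 119.  22. -78.]
[ 0.53173244 -0.08000399] ([77.4, -23.8, 36.1], [-0.622, -0.007, 1.323])
[ 0.58671871 -0.07877538] ([126.7, -15.4, 59.0], [-0.622, -0.007, 1.323])
([59.4, -26.7, 27.8], [-0.431, -0.007, 0.912])
```

>>> apply_moves(rows=[{"x":5,"y":-0.6,"z":2.3,"rx":-0.02,"ry":0,"rz":0.05,"claw":60},{"x":15,"y":-1.8,"z":7.0,"rx":-0.075,"ry":0,"rz":0.16,"claw":60},{"x":28,"y":-3.4,"z":13.0,"rx":-0.137,"ry":0,"rz":0.29,"claw":60},{"x":43,"y":-5.2,"z":20.0,"rx":-0.21,"ry":0,"rz":0.45,"claw":60},{"x":58,"y":-7.0,"z":27.0,"rx":-0.285,"ry":0,"rz":0.61,"claw":60},{"x":74,"y":-9.0,"z":34.5,"rx":-0.363,"ry":0,"rz":0.77,"claw":60},{"x":90,"y":-10.9,"z":41.9,"rx":-0.44,"ry":0,"rz":0.94,"claw":60},{"x":105,"y":-12.8,"z":48.9,"rx":-0.515,"ry":0,"rz":1.1,"claw":60},{"x":118,"y":-14.3,"z":55.0,"rx":-0.58,"ry":0,"rz":1.23,"claw":60},{"x":126.7,"y":-15.4,"z":59.0,"rx":-0.622,"ry":0,"rz":1.323,"claw":60}])

```text
time_s: 5.25
position: [0.5817, -0.0779, 0.0305]
tcp_rot: [[0.909, 0.021, 0.417], [0.019, -1.0, 0.01], [0.417, -0.001, -0.909]]
force: [-13.0, -3.5, 15.5]
opening: 0.917
grasp_force: 30.0
```

Run:
```python
from h import *
st()
a,d,p=cap('top'); np.savez('top1.npz',a=a,P=cloud(d,p),d=d); save('t1.png',cv2.resize(a[95:260,290:480],None,fx=4,fy=3.6,interpolation=cv2.INTER_CUBIC))
```

```text
t 5.25 G [584.2 -77.9  25. ] yaw 1.2 tilt 24.64 F [-13.   -3.5  15.5] M [0.5  0.9  0.16] op 0.917 g 30.0 q [-23.  45. 113.  91.  10. -24.]
```

View pics/t1.png

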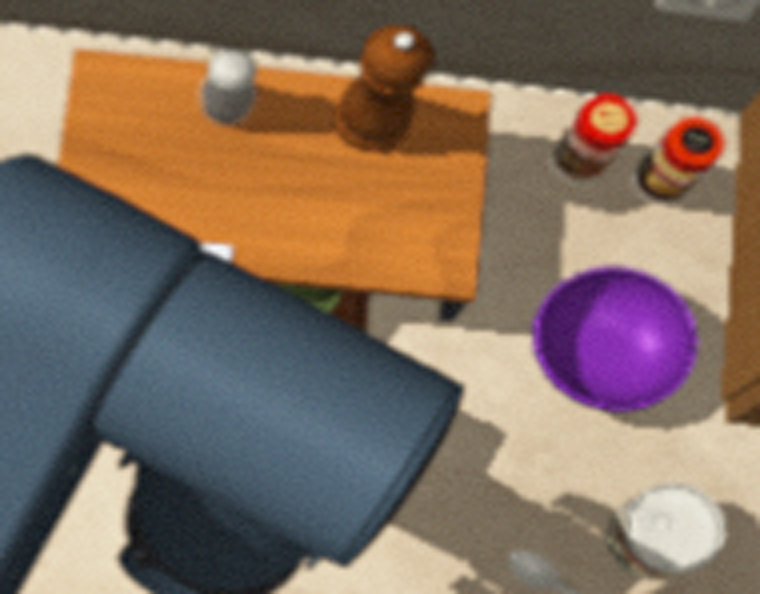

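>>> apply_moves(rows=[{"x":0,"y":0,"z":0,"rx":0,"ry":0,"rz":0,"claw":60},{"x":0,"y":0,"z":0,"rx":0,"ry":0,"rz":0,"claw":0},{"x":0,"y":0,"z":0,"rx":0,"ry":0,"rz":0,"claw":0},{"x":0,"y":0,"z":0,"rx":0,"ry":0,"rz":0,"claw":0}])

```text
time_s: 5.8
position: [0.5841, -0.0788, 0.0294]
tcp_rot: [[0.908, 0.022, 0.419], [0.02, -1.0, 0.01], [0.419, -0.001, -0.908]]
force: [-0.2, 0.2, -0.4]
opening: 0.994
grasp_force: 0.0
```

Run:
```python
from h import *
st()
s=read_state();G=s['position']+.006*s['tcp_rot'][:,2]
for t in(33,42,50): go([G[0],G[1],.026],1.28,t)
```

```text
t 5.8 G [586.7 -78.7  23.9] yaw 1.26 tilt 24.78 F [-0.2  0.2 -0.4] M [-0.01  0.27  0.04] op 0.994 g 0.0 q [-23.  45. 112.  91.  10. -24.]
([0.0, -0.0, -1.8], [-0.005, 1.37, -0.003])
([-0.9, -0.0, -1.6], [-0.004, 2.87, -0.003])
([-1.7, -0.0, -1.3], [-0.004, 4.203, -0.004])
```

>>> apply_moves(rows=[{"x":0,"y":0,"z":-1.8,"rx":0,"ry":1.37,"rz":0,"claw":0},{"x":-0.9,"y":0,"z":-1.6,"rx":0,"ry":2.87,"rz":0,"claw":0},{"x":-1.7,"y":0,"z":-1.3,"rx":0,"ry":4.2,"rz":0,"claw":0},{"x":-1.7,"y":0,"z":-1.3,"rx":0,"ry":4.2,"rz":0,"claw":0},{"x":-1.7,"y":0,"z":-1.3,"rx":0,"ry":4.2,"rz":0,"claw":0}])

```text
time_s: 6.42
position: [0.5808, -0.0796, 0.0292]
tcp_rot: [[0.643, 0.02, 0.765], [0.012, -1.0, 0.015], [0.766, -0.0, -0.643]]
force: [-0.8, 1.4, -0.8]
opening: 0.996
grasp_force: 1.3
```

Run:
```python
from h import *
st()
a,d,p=cap('wrist'); np.savez('w4.npz',a=a,P=cloud(d,p),d=d); save('w4.png',a)
```

```text
t 6.42 G [585.4 -79.5  25.3] yaw 1.11 tilt 49.96 F [-0.8  1.4 -0.8] M [0.27 0.74 0.4 ] op 0.996 g 1.3 q [-30.  57. 126. 150.  52. -92.]
```

View pics/w4.png

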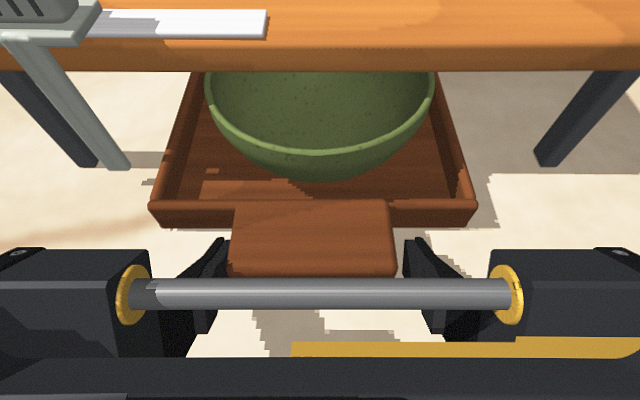

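The gripper straddles the ledge (231–397). The tray front edge is level, and the tray sits mid-way between the legs (98 and 537). The bowl rim is below the plank edge at row 72. I regrip and advance.

>>> apply_moves(rows=[{"x":0,"y":-1.5,"z":0,"rx":0,"ry":0,"rz":0,"claw":0},{"x":0,"y":-1.5,"z":0,"rx":0,"ry":0,"rz":0,"claw":60},{"x":0,"y":-1.5,"z":0,"rx":0,"ry":0,"rz":0,"claw":60},{"x":0,"y":-1.5,"z":0,"rx":0,"ry":0,"rz":0,"claw":60},{"x":0,"y":-1.5,"z":0,"rx":0,"ry":0,"rz":0,"claw":60}])

```text
time_s: 7.1
position: [0.5827, -0.0771, 0.0306]
tcp_rot: [[0.641, 0.024, 0.767], [0.015, -1.0, 0.018], [0.767, 0.0, -0.642]]
force: [1.7, 2.0, -1.2]
opening: 0.921
grasp_force: 30.0
```

Run:
```python
from h import *
st()
a=np.radians(1.28);X=np.array([np.cos(a),np.sin(a)]);O=np.array([.6617,-.0771])
s=read_state();G=s['position']+.006*s['tcp_rot'][:,2]
print('riser x',(G[:2]-O)@X*1000, 'y',(G[:2]-O)@[-X[1],X[0]]*1000)
go([*(O-.031*X),G[2]],1.28,50)
```

```text
t 7.1 G [587.3 -77.   26.7] yaw 1.38 tilt 50.09 F [ 1.7  2.  -1.2] M [0.1  0.35 0.35] op 0.921 g 30.0 q [-30.  57. 126. 150.  52. -92.]
riser x -74.42392383808439 y 1.8002855564066653
([27.9, 1.9, 33.3], [-0.009, -0.015, 0.011])
```

>>> apply_moves(rows=[{"x":2,"y":0.1,"z":2.4,"rx":0,"ry":0,"rz":0,"claw":60},{"x":6,"y":0.4,"z":7.2,"rx":0,"ry":0,"rz":0,"claw":60},{"x":11,"y":0.8,"z":13.1,"rx":0,"ry":0,"rz":0,"claw":60},{"x":17,"y":1.2,"z":20.3,"rx":0,"ry":0,"rz":0,"claw":60},{"x":23,"y":1.6,"z":27.5,"rx":0,"ry":0,"rz":0,"claw":60},{"x":27.9,"y":1.9,"z":33.3,"rx":0,"ry":0,"rz":0,"claw":60},{"x":27.9,"y":1.9,"z":33.3,"rx":0,"ry":0,"rz":0,"claw":60}])

```text
time_s: 7.98
position: [0.626, -0.0784, 0.0306]
tcp_rot: [[0.642, 0.022, 0.767], [0.014, -1.0, 0.017], [0.767, -0.0, -0.642]]
force: [0.3, 0.8, 2.3]
opening: 0.912
grasp_force: 30.0
```

```bash
cat >> h.py <<'E'
def rs():
    st(); a=np.radians(1.28);X=np.array([np.cos(a),np.sin(a)]);O=np.array([.6617,-.0771])
    s=read_state();G=s['position']+.006*s['tcp_rot'][:,2]
    print('riser x',round((G[:2]-O)@X*1000,2),'y',round((G[:2]-O)@[-X[1],X[0]]*1000,2))
E
python3 -c "
from h import *
rs()"
```

```text
t 7.97 G [630.6 -78.3  26.8] yaw 1.25 tilt 50.08 F [0.3 0.8 2.3] M [-0.22  0.29 -0.11] op 0.912 g 30.0 q [-27.  55. 120. 150.  45. -87.]
riser x -31.12 y -0.51
```

>>> apply_moves(rows=[{"x":0.64,"y":0,"z":0.77,"rx":0,"ry":0,"rz":0,"claw":60},{"x":1.28,"y":0,"z":1.54,"rx":0,"ry":0,"rz":0,"claw":60},{"x":1.93,"y":0,"z":2.3,"rx":0,"ry":0,"rz":0,"claw":60},{"x":1.93,"y":0,"z":2.3,"rx":0,"ry":0,"rz":0,"claw":60}])

```text
time_s: 8.48
position: [0.6275, -0.0783, 0.0306]
tcp_rot: [[0.643, 0.021, 0.766], [0.013, -1.0, 0.017], [0.766, -0.001, -0.643]]
force: [-6.1, -0.9, 6.7]
opening: 0.915
grasp_force: 30.0
```

>>> apply_moves(rows=[{"x":0.64,"y":0,"z":0.77,"rx":0,"ry":0,"rz":0,"claw":60},{"x":1.28,"y":0,"z":1.54,"rx":0,"ry":0,"rz":0,"claw":60},{"x":1.93,"y":0,"z":2.3,"rx":0,"ry":0,"rz":0,"claw":60},{"x":1.93,"y":0,"z":2.3,"rx":0,"ry":0,"rz":0,"claw":60}])

```text
time_s: 8.98
position: [0.6305, -0.0782, 0.0306]
tcp_rot: [[0.643, 0.021, 0.766], [0.013, -1.0, 0.017], [0.766, -0.001, -0.643]]
force: [-5.5, 0.1, 6.1]
opening: 0.915
grasp_force: 30.0
```

>>> apply_moves(rows=[{"x":0.64,"y":0,"z":0.77,"rx":0,"ry":0,"rz":0,"claw":60},{"x":1.28,"y":0,"z":1.54,"rx":0,"ry":0,"rz":0,"claw":60},{"x":1.93,"y":0,"z":2.3,"rx":0,"ry":0,"rz":0,"claw":60},{"x":1.93,"y":0,"z":2.3,"rx":0,"ry":0,"rz":0,"claw":60}])

```text
time_s: 9.48
position: [0.6335, -0.0781, 0.0306]
tcp_rot: [[0.643, 0.021, 0.766], [0.013, -1.0, 0.017], [0.766, -0.001, -0.643]]
force: [-5.9, -1.3, 6.9]
opening: 0.918
grasp_force: 30.0
```

>>> apply_moves(rows=[{"x":0.64,"y":0,"z":0.77,"rx":0,"ry":0,"rz":0,"claw":60},{"x":1.28,"y":0,"z":1.54,"rx":0,"ry":0,"rz":0,"claw":60},{"x":1.93,"y":0,"z":2.3,"rx":0,"ry":0,"rz":0,"claw":60},{"x":1.93,"y":0,"z":2.3,"rx":0,"ry":0,"rz":0,"claw":60}])

```text
time_s: 9.98
position: [0.6365, -0.078, 0.0306]
tcp_rot: [[0.643, 0.021, 0.766], [0.013, -1.0, 0.017], [0.766, -0.001, -0.643]]
force: [-5.8, -0.9, 7.2]
opening: 0.92
grasp_force: 30.0
```

>>> apply_moves(rows=[{"x":0.64,"y":0,"z":0.77,"rx":0,"ry":0,"rz":0,"claw":60},{"x":1.28,"y":0,"z":1.54,"rx":0,"ry":0,"rz":0,"claw":60},{"x":1.93,"y":0,"z":2.3,"rx":0,"ry":0,"rz":0,"claw":60},{"x":1.93,"y":0,"z":2.3,"rx":0,"ry":0,"rz":0,"claw":60}])

```text
time_s: 10.48
position: [0.6395, -0.0779, 0.0306]
tcp_rot: [[0.643, 0.021, 0.766], [0.013, -1.0, 0.017], [0.766, -0.001, -0.643]]
force: [-5.3, -0.2, 8.0]
opening: 0.916
grasp_force: 30.0
```

>>> apply_moves(rows=[{"x":0.64,"y":0,"z":0.77,"rx":0,"ry":0,"rz":0,"claw":60},{"x":1.28,"y":0,"z":1.54,"rx":0,"ry":0,"rz":0,"claw":60},{"x":1.93,"y":0,"z":2.3,"rx":0,"ry":0,"rz":0,"claw":60},{"x":1.93,"y":0,"z":2.3,"rx":0,"ry":0,"rz":0,"claw":60}])

```text
time_s: 10.98
position: [0.6425, -0.0779, 0.0306]
tcp_rot: [[0.643, 0.021, 0.766], [0.013, -1.0, 0.017], [0.766, -0.001, -0.643]]
force: [-7.0, -0.6, 6.6]
opening: 0.916
grasp_force: 30.0
```

>>> apply_moves(rows=[{"x":0.64,"y":0,"z":0.77,"rx":0,"ry":0,"rz":0,"claw":60},{"x":1.28,"y":0,"z":1.54,"rx":0,"ry":0,"rz":0,"claw":60},{"x":1.93,"y":0,"z":2.3,"rx":0,"ry":0,"rz":0,"claw":60},{"x":1.93,"y":0,"z":2.3,"rx":0,"ry":0,"rz":0,"claw":60}])

```text
time_s: 11.48
position: [0.6455, -0.0778, 0.0306]
tcp_rot: [[0.643, 0.021, 0.766], [0.013, -1.0, 0.017], [0.766, -0.001, -0.643]]
force: [-6.5, 0.1, 7.0]
opening: 0.917
grasp_force: 30.0
```

>>> apply_moves(rows=[{"x":0.64,"y":0,"z":0.77,"rx":0,"ry":0,"rz":0,"claw":60},{"x":1.28,"y":0,"z":1.54,"rx":0,"ry":0,"rz":0,"claw":60},{"x":1.93,"y":0,"z":2.3,"rx":0,"ry":0,"rz":0,"claw":60},{"x":1.93,"y":0,"z":2.3,"rx":0,"ry":0,"rz":0,"claw":60}])

```text
time_s: 11.98
position: [0.6486, -0.0777, 0.0306]
tcp_rot: [[0.643, 0.021, 0.766], [0.013, -1.0, 0.017], [0.766, -0.001, -0.643]]
force: [-6.1, -0.0, 6.7]
opening: 0.917
grasp_force: 30.0
```

>>> apply_moves(rows=[{"x":0.64,"y":0,"z":0.77,"rx":0,"ry":0,"rz":0,"claw":60},{"x":1.28,"y":0,"z":1.54,"rx":0,"ry":0,"rz":0,"claw":60},{"x":1.93,"y":0,"z":2.3,"rx":0,"ry":0,"rz":0,"claw":60},{"x":1.93,"y":0,"z":2.3,"rx":0,"ry":0,"rz":0,"claw":60}])

```text
time_s: 12.48
position: [0.6491, -0.0774, 0.0306]
tcp_rot: [[0.646, 0.02, 0.763], [0.011, -1.0, 0.017], [0.763, -0.002, -0.646]]
force: [-16.6, -1.4, 13.4]
opening: 0.915
grasp_force: 30.0
```

The force stepped from about 6 to 17 N while motion stopped, which is the stop. I hold there, release, then back out along the tool axis.

>>> apply_moves(rows=[{"x":0.3,"y":0,"z":0.4,"rx":0,"ry":0,"rz":0,"claw":60},{"x":0.3,"y":0,"z":0.4,"rx":0,"ry":0,"rz":0,"claw":60},{"x":0.3,"y":0,"z":0.4,"rx":0,"ry":0,"rz":0,"claw":60}])

```text
time_s: 12.85
position: [0.6492, -0.0773, 0.0305]
tcp_rot: [[0.646, 0.019, 0.763], [0.011, -1.0, 0.017], [0.763, -0.003, -0.646]]
force: [-16.4, -2.3, 15.5]
opening: 0.919
grasp_force: 30.0
```

>>> apply_moves(rows=[{"x":0,"y":0,"z":0,"rx":0,"ry":0,"rz":0,"claw":0},{"x":0,"y":0,"z":0,"rx":0,"ry":0,"rz":0,"claw":0},{"x":0,"y":0,"z":0,"rx":0,"ry":0,"rz":0,"claw":0},{"x":0,"y":0,"z":0,"rx":0,"ry":0,"rz":0,"claw":0}])

```text
time_s: 13.35
position: [0.6532, -0.0775, 0.0298]
tcp_rot: [[0.643, 0.023, 0.766], [0.014, -1.0, 0.018], [0.766, -0.001, -0.643]]
force: [0.1, -0.3, -0.4]
opening: 0.995
grasp_force: 0.0
```

```bash
python3 -c "
from h import *
rs()"
```

```text
t 13.35 G [657.8 -77.4  25.9] yaw 1.26 tilt 50.0 F [ 0.1 -0.3 -0.4] M [ 0.04  0.47 -0.06] op 0.995 g 0.0 q [-25.  55. 116. 149.  42. -84.]
riser x -3.9 y -0.25
```

>>> apply_moves(rows=[{"x":-8,"y":0,"z":-9.5,"rx":0,"ry":0,"rz":0,"claw":0},{"x":-24,"y":0,"z":-28.6,"rx":0,"ry":0,"rz":0,"claw":0},{"x":-44,"y":0,"z":-52.4,"rx":0,"ry":0,"rz":0,"claw":0},{"x":-44,"y":0,"z":-52.4,"rx":0,"ry":0,"rz":0,"claw":0}])

```text
time_s: 13.85
position: [0.5817, -0.0787, 0.0291]
tcp_rot: [[0.647, 0.021, 0.762], [0.011, -1.0, 0.018], [0.763, -0.004, -0.647]]
force: [-0.1, 0.1, 0.5]
opening: 0.997
grasp_force: 0.0
```

```bash
python3 -c "
from h import *
rs(); go([.59,-.05,.2],1.28,20); go([.666,.043,.2],1.28,20)"
```

```text
t 13.85 G [586.3 -78.6  25.2] yaw 0.94 tilt 49.69 F [-0.1  0.1  0.5] M [-0.    0.51  0.  ] op 0.997 g 0.0 q [-30.  57. 126. 150.  52. -91.]
riser x -75.46 y 0.23
([139.0, -29.1, -108.9], [-0.019, -4.949, -0.033])
([189.1, -120.5, -49.3], [-0.019, -4.949, -0.033])
```

>>> apply_moves(rows=[{"x":139,"y":-29.1,"z":-108.9,"rx":-0.019,"ry":-4.949,"rz":-0.033,"claw":0},{"x":139,"y":-29.1,"z":-108.9,"rx":-0.019,"ry":-4.949,"rz":-0.033,"claw":0},{"x":139,"y":-29.1,"z":-108.9,"rx":-0.019,"ry":-4.949,"rz":-0.033,"claw":0},{"x":139,"y":-29.1,"z":-108.9,"rx":-0.019,"ry":-4.949,"rz":-0.033,"claw":0},{"x":139,"y":-29.1,"z":-108.9,"rx":-0.019,"ry":-4.949,"rz":-0.033,"claw":0},{"x":189.1,"y":-120.5,"z":-49.3,"rx":-0.019,"ry":-4.949,"rz":-0.033,"claw":0},{"x":189.1,"y":-120.5,"z":-49.3,"rx":-0.019,"ry":-4.949,"rz":-0.033,"claw":0},{"x":189.1,"y":-120.5,"z":-49.3,"rx":-0.019,"ry":-4.949,"rz":-0.033,"claw":0},{"x":189.1,"y":-120.5,"z":-49.3,"rx":-0.019,"ry":-4.949,"rz":-0.033,"claw":0},{"x":189.1,"y":-120.5,"z":-49.3,"rx":-0.019,"ry":-4.949,"rz":-0.033,"claw":0}])

```text
time_s: 15.1
position: [0.64, 0.0437, 0.1742]
tcp_rot: [[0.935, 0.076, 0.347], [0.045, -0.994, 0.097], [0.352, -0.075, -0.933]]
force: [0.9, -0.5, -0.6]
opening: 1.003
grasp_force: 0.0
```

Run:
```python
from h import *
rs(); a,d,p=cap('wrist'); np.savez('w5.npz',a=a,P=cloud(d,p),d=d); save('w5.png',a)
go([.666,.043,.122],1.28,20)
```

```text
t 15.1 G [642.1  44.2 168.7] yaw 2.74 tilt 21.11 F [ 0.9 -0.5 -0.6] M [-0.05  0.27 -0.  ] op 1.003 g 0.0 q [-10.  31.  99.  17.  32.  63.]
riser x -16.92 y 121.74
([-2.2, 6.5, 54.4], [-0.819, -0.215, 0.24])
```

View pics/w5.png

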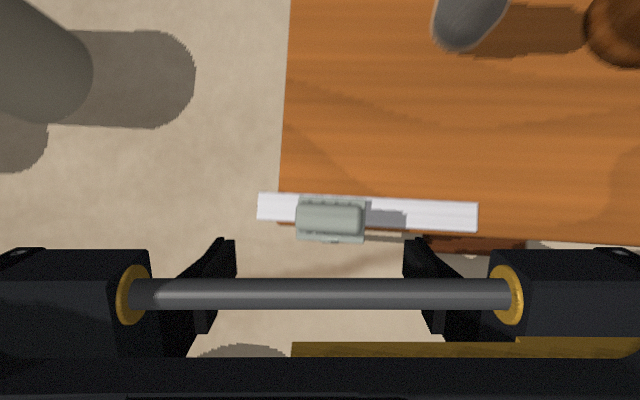

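The catch block is at (295–365, 200–240), between the pads but about 11 px right of centre. The arm hasn't settled yet.

>>> apply_moves(rows=[{"x":0,"y":0,"z":0,"rx":0,"ry":0,"rz":0,"claw":0},{"x":0,"y":0,"z":0,"rx":0,"ry":0,"rz":0,"claw":0}])

```text
time_s: 15.4
position: [0.6382, 0.0433, 0.1725]
tcp_rot: [[0.935, 0.077, 0.346], [0.045, -0.994, 0.101], [0.351, -0.079, -0.933]]
force: [-0.6, 0.9, -0.5]
opening: 0.998
grasp_force: 0.0
```

Run:
```python
from h import *
z=np.load('w5.npz');P=z['P'];d=z['d'];u,v=np.meshgrid(np.arange(640),np.arange(400))
m=(u>280)&(u<385)&(v>180)&(v<246)&(d>.1)&(P[...,2]>.122)&(P[...,2]<.14)
c=np.percentile(P[m],[2,98],axis=0);print(m.sum(),c.round(4),c.mean(0).round(4))
rs(); go([.666,c.mean(0)[1],.122],1.28,20)
```

```text
2012 [[0.6614 0.0249 0.1258]
 [0.6788 0.0622 0.1312]] [0.6701 0.0436 0.1285]
t 15.4 G [640.2  43.9 166.9] yaw 2.75 tilt 21.1 F [-0.6  0.9 -0.5] M [-0.1   0.3   0.01] op 0.998 g 0.0 q [-10.  31.  99.  18.  32.  62.]
riser x -18.76 y 121.48
([8.4, 5.4, 50.8], [-0.891, -0.085, 0.233])
```

```bash
python3 -c "
from h import *
go([.668,.0436,.122],1.28,20)"
```

```text
([10.2, 5.5, 51.5], [-0.891, -0.085, 0.233])
```

>>> apply_moves(rows=[{"x":5,"y":3,"z":17,"rx":-0.891,"ry":-0.085,"rz":0.233,"claw":0},{"x":8,"y":4.5,"z":34,"rx":-0.891,"ry":-0.085,"rz":0.233,"claw":0},{"x":10.2,"y":5.5,"z":51.5,"rx":-0.891,"ry":-0.085,"rz":0.233,"claw":0},{"x":10.2,"y":5.5,"z":51.5,"rx":-0.891,"ry":-0.085,"rz":0.233,"claw":0},{"x":10.2,"y":5.5,"z":51.5,"rx":-0.891,"ry":-0.085,"rz":0.233,"claw":0}])

```text
time_s: 16.02
position: [0.6678, 0.0429, 0.1288]
tcp_rot: [[0.939, 0.022, 0.345], [0.021, -1.0, 0.006], [0.345, 0.001, -0.939]]
force: [0.1, -0.2, 0.5]
opening: 0.998
grasp_force: 0.0
```

```bash
python3 -c "
from h import *
rs();go([.668,.0436,.122],1.28,20)"
```

```text
t 16.02 G [669.9  42.9 123.1] yaw 1.26 tilt 20.16 F [ 0.1 -0.2  0.5] M [ 0.04  0.24 -0.02] op 0.998 g 0.0 q [-7. 37. 96.  6. 27. 77.]
riser x 10.86 y 119.8
([-2.1, -0.7, 0.4], [0.014, -0.026, -0.003])
```

>>> apply_moves(rows=[{"x":0,"y":0,"z":0,"rx":0,"ry":0,"rz":0,"claw":170},{"x":0,"y":0,"z":0,"rx":0,"ry":0,"rz":0,"claw":170},{"x":0,"y":0,"z":0,"rx":0,"ry":0,"rz":0,"claw":170},{"x":0,"y":0,"z":0,"rx":0,"ry":0,"rz":0,"claw":170},{"x":0,"y":0,"z":0,"rx":0,"ry":0,"rz":0,"claw":170},{"x":0,"y":0,"z":0,"rx":0,"ry":0,"rz":0,"claw":170}])

```text
time_s: 16.77
position: [0.6681, 0.0435, 0.1292]
tcp_rot: [[0.938, 0.022, 0.345], [0.021, -1.0, 0.006], [0.345, 0.002, -0.938]]
force: [0.1, -0.2, -0.5]
opening: 0.455
grasp_force: 30.0
```

```bash
python3 -c "
from h import *
rs()"
```

```text
t 16.77 G [670.2  43.5 123.6] yaw 1.29 tilt 20.21 F [ 0.1 -0.2 -0.5] M [0.18 0.21 0.08] op 0.455 g 30.0 q [-7. 37. 96.  6. 27. 77.]
riser x 11.17 y 120.37
```

>>> apply_moves(rows=[{"x":0,"y":3,"z":0,"rx":0,"ry":0,"rz":0,"claw":170},{"x":0,"y":10,"z":0,"rx":0,"ry":0,"rz":0,"claw":170},{"x":0,"y":20,"z":0,"rx":0,"ry":0,"rz":0,"claw":170},{"x":0,"y":30,"z":0,"rx":0,"ry":0,"rz":0,"claw":170},{"x":0,"y":40,"z":0,"rx":0,"ry":0,"rz":0,"claw":170},{"x":0,"y":46,"z":0,"rx":0,"ry":0,"rz":0,"claw":170},{"x":0,"y":49,"z":0,"rx":0,"ry":0,"rz":0,"claw":170},{"x":0,"y":49,"z":0,"rx":0,"ry":0,"rz":0,"claw":170}])

```text
time_s: 17.77
position: [0.6691, -0.0065, 0.1292]
tcp_rot: [[0.938, 0.022, 0.345], [0.021, -1.0, 0.005], [0.345, 0.003, -0.938]]
force: [-1.0, -2.0, 1.7]
opening: 0.46
grasp_force: 30.0
```

>>> apply_moves(rows=[{"x":0,"y":1,"z":0,"rx":0,"ry":0,"rz":0,"claw":170},{"x":0,"y":2,"z":0,"rx":0,"ry":0,"rz":0,"claw":170},{"x":0,"y":3,"z":0,"rx":0,"ry":0,"rz":0,"claw":170},{"x":0,"y":3,"z":0,"rx":0,"ry":0,"rz":0,"claw":170}])

```text
time_s: 18.27
position: [0.6691, -0.0083, 0.1292]
tcp_rot: [[0.938, 0.022, 0.345], [0.021, -1.0, 0.006], [0.345, 0.002, -0.939]]
force: [-0.8, 3.1, 0.2]
opening: 0.456
grasp_force: 30.0
```

```bash
python3 -c "
from h import *
rs()"
```

```text
t 18.27 G [671.2  -8.3 123.6] yaw 1.31 tilt 20.19 F [-0.8  3.1  0.2] M [0.52 0.23 0.14] op 0.456 g 30.0 q [-12.  37.  96.  10.  27.  69.]
riser x 11.05 y 68.56
```

>>> apply_moves(rows=[{"x":0,"y":1,"z":0,"rx":0,"ry":0,"rz":0,"claw":170},{"x":0,"y":2,"z":0,"rx":0,"ry":0,"rz":0,"claw":170},{"x":0,"y":3,"z":0,"rx":0,"ry":0,"rz":0,"claw":170},{"x":0,"y":3,"z":0,"rx":0,"ry":0,"rz":0,"claw":170}])

```text
time_s: 18.77
position: [0.6691, -0.0087, 0.1292]
tcp_rot: [[0.938, 0.023, 0.345], [0.021, -1.0, 0.009], [0.345, -0.002, -0.939]]
force: [1.1, 12.8, 1.3]
opening: 0.457
grasp_force: 30.0
```

```bash
python3 -c "
from h import *
rs()"
```

```text
t 18.77 G [671.2  -8.6 123.6] yaw 1.29 tilt 20.17 F [ 1.1 12.8  1.3] M [ 1.66 -0.09  0.57] op 0.457 g 30.0 q [-12.  37.  96.  10.  28.  68.]
riser x 10.99 y 68.28
```

>>> apply_moves(rows=[{"x":0,"y":-3,"z":0,"rx":0,"ry":0,"rz":0,"claw":0},{"x":0,"y":-3,"z":0,"rx":0,"ry":0,"rz":0,"claw":0},{"x":0,"y":-3,"z":0,"rx":0,"ry":0,"rz":0,"claw":0},{"x":0,"y":-3,"z":0,"rx":0,"ry":0,"rz":0,"claw":0},{"x":0,"y":-3,"z":-30,"rx":0,"ry":0,"rz":0,"claw":0},{"x":0,"y":-3,"z":-80,"rx":0,"ry":0,"rz":0,"claw":0},{"x":-40,"y":-3,"z":-140,"rx":0,"ry":0,"rz":0,"claw":0},{"x":-90,"y":0,"z":-160,"rx":0,"ry":0,"rz":0,"claw":0},{"x":-90,"y":0,"z":-160,"rx":0,"ry":0,"rz":0,"claw":0},{"x":-90,"y":0,"z":-160,"rx":0,"ry":0,"rz":0,"claw":0}])

```text
time_s: 20.02
position: [0.5304, -0.0151, 0.2491]
tcp_rot: [[0.937, 0.021, 0.348], [0.021, -1.0, 0.005], [0.348, 0.003, -0.938]]
force: [0.4, -0.4, -0.1]
opening: 0.998
grasp_force: 0.0
```

Run:
```python
from h import *
st(); a,d,p=cap('wrist'); P=cloud(d,p); save('w6.png',a); np.savez('w6.npz',a=a,P=P,d=d)
u,v=np.meshgrid(np.arange(640),np.arange(400))
m=(d>.1)&(P[...,2]>.122)&(P[...,2]<.14)&(abs(P[...,0]-.67)<.02)&(abs(P[...,1])<.1)
c=np.percentile(P[m],[2,98],axis=0);print(m.sum(),c.round(4))
```

```text
t 20.02 G [532.5 -15.1 243.5] yaw 1.27 tilt 20.35 F [ 0.4 -0.4 -0.1] M [0.05 0.2  0.01] op 0.998 g 0.0 q [-17.  17. 109.  11.  35.  64.]
1110 [[ 0.6618 -0.0277  0.123 ]
 [ 0.6792  0.0097  0.1314]]
```

View pics/w6.png

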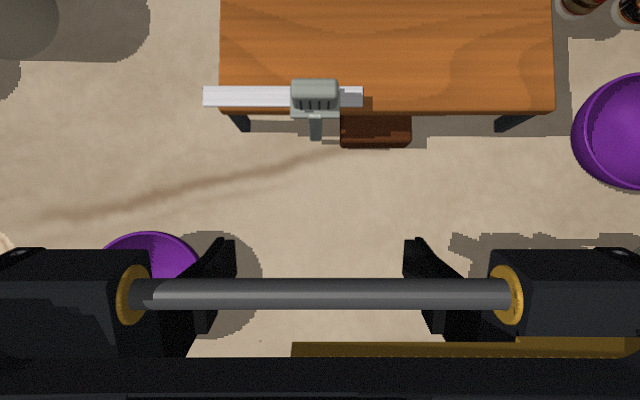

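The picture shows the ledge square at (376,130), midway between the legs. The catch is at (315,95), 52 mm further along than at the start, and the arm is clear of everything.

```bash
python3 -c "
from rig import hand_in
print(hand_in())"
```

```text
the job is handed in; nothing more can be done
None
```

The tray is pressed home against the hidden stop (about 10 N over sliding friction), square and within a few mm of centre under the riser; the catch is at its closed end stop, the arm is clear, and I handed it in at about 20 s (no verdict came back).

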